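# Release the label printer's battery slide with the pin

## Robot

A 7-joint arm with a two-finger parallel gripper is mounted at the origin on the work surface. World frame = base frame: x ahead of the robot, y to its left, z up, the work surface at z = 0. Lengths are in m, angles in degrees, forces in N, time in s.
With the tool pointing down it reaches from about 0.4 to 0.875 m from the base axis. Payload 19.3 kg.
Tool frame: the origin (TCP) lies between the finger pads; the fingertips stand 25 mm ahead of it and the grasp point (between the pads) lies 6 mm ahead of it; x points along the fingers, y is the direction in which the jaws open and shut, and the axes are right-handed (so a half turn about x gives the same grasp; the last joint's range is limited). The gripper opens to 85 mm and grips with 20 to 120 N. Pads are 22 mm wide; open, the fingers measure 114 mm over their backs; the gripper's body (76 mm by 85 mm) begins 54 mm behind the grasp point. The pads swing forward as they close: fully open they stand 13 mm farther back than shut.
Start: joints at [-77.705, 29.874, -2.08, 91.645, 1.215, 58.505, -6.463], TCP at [0.176, 0.6, 0.256] pointing down, gripper open.
Joint ranges: [-166.77, 166.77], [-17.47, 122.26], [-85.68, 81.53], [9.62, 139.38], [-72.42, 252.41], [9.2, 110.78], [-144.41, 144.41]. Speed limits (degrees/s): [108.29, 108.29, 136.94, 136.94, 172.46, 172.46, 172.46].

## Interface

Orientations are given as a 3x3 rotation matrix whose columns are the frame's x, y, z axes.
In Python, from rig import monitor, optics, job gives the robot as it stands.
- The arm moves only by the tool carry_out, never from a script. Its argument "steps" is text: rows parted by semicolons, each of 4 numbers parted by spaces: the shift along the tool's x, y, z in m, then the turn about the tool's x in degrees. A call has 1 to 12 rows; each row is the pose to reach, as a shift and turn from the pose commanded when the call began, along the tool's axes at that moment; what a row does not reach only later rows make up. A row lasts 1/10 s, in which the tool goes at most 50 mm and 8.59 degrees, less where a joint would pass 70% of its speed; a pose out of reach is approached as far as the arm can. A call with a gripper value outside its range is refused whole. "fingers" is the opening, from 0 (shut) to 1 (fully open), set as the call begins (left out, the last holds). The fingers move at their own pace and stop on an object; "squeeze" is the grip in N (left out, the last holds). Time passes only in rows, so rows that repeat a pose let the fingers close. It gives the time, the measured TCP pose, the force and the opening at its end, in the units of the state.
- monitor.get_obs(): the state, without advancing time (a new reading comes with each control period).
- optics.get_image(name): name is "scene" or "top" or "wrist"; returns the picture (400x640x3 uint8, blue, green, red); there is no depth.
- optics.camera_model(name): a dict with "camera_matrix" (3x3 intrinsics, pixels), "rvec" (rotation vector, rad) and "tvec" (3), from world to camera coordinates, as OpenCV has them; the wrist camera has in their place "T_tool_cam" (4x4, takes a point from camera to tool coordinates, whose origin is the TCP and whose axes are the tool frame's). Camera axes: x right, y down, z forward; pixel columns grow to the right and rows downward; lengths in m; the calibration is good to about 2 mm. A picture is of the moment at which its call begins: read the wrist's pose just before it. camera_model takes no time and is no camera call.
- job.sign_off(): hands the job in, once; it reports no verdict.
The state is a dict: "time_s": time; "qpos": joint angles; "joint_velocities": joint speeds; "effort": joint torques, N m; "eef_pos": TCP position; "eef_rot": TCP orientation; "wrist_force": force on the tool from outside, world axes, zero at the start; "moment": the same for the moment, N m; "opening": opening from 0.0 (shut) to 1.0 (fully open).
Only numpy, scipy, OpenCV 4.12 (cv2) and the standard library are available. Lean on these libraries where they do the work, as an engineer would, in place of code of your own. Each camera call takes 0.05 s, during which the arm holds its last target. There are 200 camera calls.

## Task

Take the blue-handled pin tool from its stand, press the red release button down inside the recess of the label printer's orange battery slide and, keeping it pressed, push the slide out of the printer's side as far as it goes; then put the pin back upright, fully home in its stand. Press and push gently, touch the printer with the pin only, never with the gripper or arm, and leave everything else on the counter where it is.

Things in the scene. Friction and masses are not known exactly. Their poses are not given: they have to be found in the camera images.
- pin_mid (a point): Middle of the pin tool's blue grip, on its axis, z up along the tool. The grip is a square bar 18 x 18 x 50 mm, flats facing the point's x and y. The tool (about 90 g) starts upright in its stand. The pin's tip is 76 mm below this point, the collar's underside 36 mm below, the tool's top 29 mm above.
- pin: The same pin tool; origin on its axis at the underside of its round steel collar (26 mm across, 8 mm thick, under the grip). From the collar a rigid steel pin, 5 mm thick and 40 mm long, points down (tip at z -40 mm; middle of the grip at z +36 mm).
- stand: The pin's stand: fixed wooden block 66 x 66 x 60 mm with a metal top plate; origin centre of its underside. In its middle a round socket 30 mm wide, 10 mm deep takes the tool's collar; an 11 mm bore below takes the pin. Tool home: collar on the socket's floor 50 mm above the origin, middle of the grip 86 mm above it.
- printer: Shelf-label printer fixed to the counter, 200 (x) x 180 (y) mm; origin centre of its underside, z up. Its -x half is a grey hood 91 mm high with screen and keys; its +x half a deck 77 mm high with the orange battery slide flush in it. The slide comes out of its +y side (the way the slide's white arrow points).
- recess (a point): Centre of the mouth of the upright round recess, 13 mm wide, in the upper face of the orange slide (64 x 100 x 32 mm), 77 mm above the counter; axes as the printer's, +y the way out. At its bottom, 6 to 22 mm below the mouth (differs each start, not measured), is a sprung red button 11 mm wide: gives from 3 N, frees the slide 3 mm down (7.2 N), hard stop 4.5 mm down (9.3 N).
- battery_slide (a joint): How far the slide is out, m: 0 closed and latched, 0.050 on its end stop; 3 N of friction, stays where left. Pushed by the pin against the recess wall; the recess and button travel with it. Worn guides: over its way out the slide with its button climbs or dips evenly by up to 3 mm, not told beforehand. The latch is a ratchet: button let up before about 37 mm, it catches in the next notch.
- mug: Blue ceramic mug, 80 mm across, 92 mm tall, handle to its +y. Bystander; origin at the centre of its underside.
- strap_coil: Coil of steel strap, a ring 120 mm across and 30 mm tall, lying flat. Bystander; origin centre of underside.
- hanger: Galvanised U-shaped joist hanger, 60 x 114 x 90 mm, standing. Bystander; origin centre of underside.
- tape_measure: Yellow tape measure, 80 x 40 x 66 mm. Bystander; origin centre of underside.
- screw_box: Cardboard box of screws, 100 x 70 x 55 mm. Bystander; origin centre of underside.
- label_roll: Spare white label roll standing on end, 68 mm across, 52 mm tall. Bystander; origin centre of underside.
- screwdriver: Screwdriver lying on the counter, about 200 mm long, handle to its -x. Bystander.
There are look-alikes about, which are no part of the job. Leave any purple look-alike of the stand alone.

How it is judged:
By the outcome, as a careful person would: the job done as asked, in the order asked, and still so for the second after the job is handed in, with the robot touching nothing.
It also fails if it takes over 72 s, if anything falls off the work surface, if the arm or the gripper's body presses on something with over 40 N, if the wrist force passes 120 N, or if a joint passes its speed limit or range.

## Working session

There is one attempt and no reset: what is moved stays moved. The work goes in short steps, Python scripts to look and compute and a tool call to move; the robot and the scene stay as the last step left them, time stands still between calls to the robot, and variables do not carry over. Pictures are saved under pics/ and viewed, about 8 in all and at most 12, crops included, and the job is handed in when it is done.

Besides the shell and the picture viewer there is one more tool, called after "Call:" as name(argument=value, ...) on one line, values as JSON. carry_out: Moves the arm, as the interface text tells. Its arguments: {"type":"object","properties":{"steps":{"type":"string"},"fingers":{"type":"number"},"squeeze":{"type":"number"}},"required":["steps"]}

```bash
mkdir -p pics; ls; python3 - <<'E'
from rig import monitor, optics, job
import cv2,numpy as np
o=monitor.get_obs();print({k:np.round(v,3).tolist() for k,v in o.items()})
a=optics.get_image("scene");b=optics.get_image("top")
cv2.imwrite("pics/scene.png",a);cv2.imwrite("pics/top.png",b)
for n in("scene","top","wrist"):print(n,optics.camera_model(n))
E
```

```text
pics
{'time_s': 0.0, 'qpos': [-77.705, 29.907, -2.081, 91.672, 1.213, 58.503, -6.465], 'joint_velocities': [-0.127, -0.018, 0.067, 0.018, -0.046, -0.086, -0.065], 'effort': [0.0, -92.71, 1.981, -36.994, 0.018, 0.008, -0.0], 'eef_pos': [0.176, 0.6, 0.256], 'eef_rot': [[-0.0, 0.281, 0.96], [-0.001, 0.96, -0.281], [-1.0, -0.001, 0.0]], 'wrist_force': [0.036, -0.07, -0.083], 'moment': [0.063, -0.008, 0.029], 'opening': 1.0}
scene {'camera_matrix': array([[419.39142752,   0.        , 322.07875769],
       [  0.        , 419.39142752, 200.30047925],
       [  0.        ,   0.        ,   1.        ]]), 'rvec': array([ 2.23485859,  0.65539814, -0.30502247]), 'tvec': array([-0.42814473, -0.12117805,  1.64607931])}
top {'camera_matrix': array([[378.77823055,   0.        , 320.19707225],
       [  0.        , 378.77823055, 197.97826868],
       [  0.        ,   0.        ,   1.        ]]), 'rvec': array([ 2.18016775, -2.16696341,  0.08054699]), 'tvec': array([-0.02426515,  0.50851116,  1.11910128])}
wrist {'camera_matrix': array([[351.68629658,   0.        , 320.72792905],
       [  0.        , 351.68629658, 203.29454943],
       [  0.        ,   0.        ,   1.        ]]), 'T_tool_cam': array([[-4.78901067e-04, -3.20072854e-01,  9.47392811e-01,
        -1.17394722e-01],
       [ 9.99999703e-01,  4.18165860e-04,  6.46769174e-04,
         4.53181935e-04],
       [-6.03180585e-04,  9.47392840e-01,  3.20072559e-01,
        -8.28546355e-02],
       [ 0.00000000e+00,  0.00000000e+00,  0.00000000e+00,
         1.00000000e+00]])}
```

View pics/scene.png

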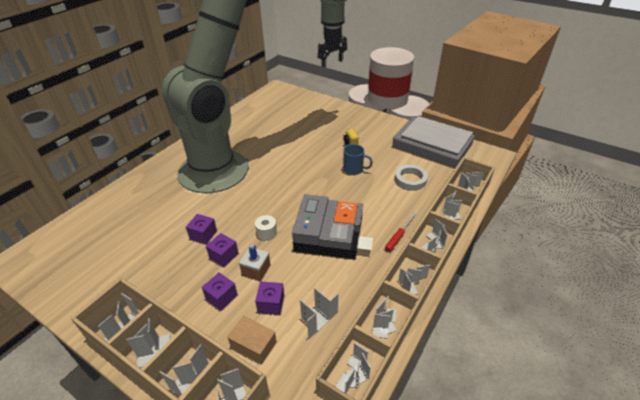

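View pics/top.png

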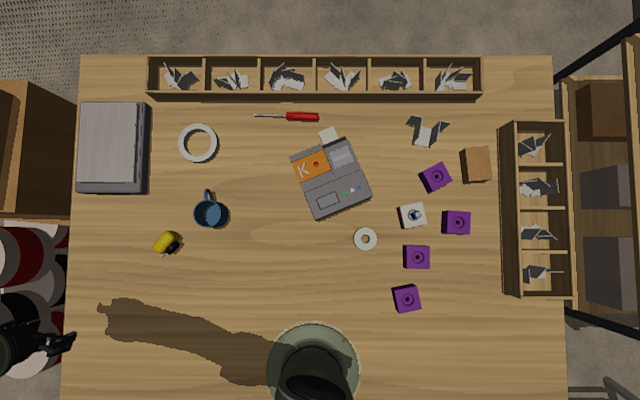

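The top view shows the printer at about (331,178), with its orange slide at (310,167), the recess at (317,163), and +y to image left. The white-topped stand with the pin is at (412,215), with purple look-alikes around it.

```bash
cat > h.py <<'E'
from rig import monitor, optics, job
import cv2,numpy as np
def cam(n,obs=None):
    m=optics.camera_model(n);K=m["camera_matrix"]
    if "rvec" in m:
        R=cv2.Rodrigues(m["rvec"])[0];t=m["tvec"];return K,R.T,-R.T@t
    T=m["T_tool_cam"];E=np.array(obs["eef_rot"]);return K,E@T[:3,:3],E@T[:3,3]+np.array(obs["eef_pos"])
def ray(c,uv,z):
    K,R,o=c;uv=np.atleast_2d(uv).astype(float)
    d=(R@np.linalg.inv(K)@np.c_[uv,np.ones(len(uv))].T).T
    return o+d*((z-o[2])/d[:,2])[:,None]
def proj(c,P):
    K,R,o=c;q=(np.atleast_2d(P)-o)@R@K.T;return q[:,:2]/q[:,2:]
def blobs(mask,amin=4):
    n,l,s,c=cv2.connectedComponentsWithStats(mask.astype(np.uint8));return [(s[i,4],c[i].round(1),l==i) for i in range(1,n) if s[i,4]>=amin]
def rect(m):
    return cv2.minAreaRect(np.argwhere(m)[:,::-1].astype(np.float32))
E
python3 - <<'E'
from h import *
im=cv2.imread("pics/top.png");h=cv2.cvtColor(im,cv2.COLOR_BGR2HSV);H,S,V=cv2.split(h)
c=cam("top");print("cam",c[2])
def box(x0,y0,x1,y1):
    b=np.zeros(H.shape,bool);b[y0:y1,x0:x1]=1;return b
o=box(285,140,335,190)&(S>180)&(H>5)&(H<18)&(V>120)
for a,q,m in blobs(o,20):
    p=ray(c,cv2.boxPoints(rect(cv2.morphologyEx(m.astype(np.uint8),cv2.MORPH_CLOSE,np.ones((7,7))))),.077);print("orange",a,q,p.round(4).tolist(),np.linalg.norm(p-np.roll(p,1,0),axis=1).round(4))
r=box(285,140,335,190)&(S>150)&((H<5)|(H>172))
for a,q,m in blobs(r,3):print("red",a,q,ray(c,q,.077).round(4),ray(c,q,.063).round(4))
w=box(395,195,432,235)&(S<70)&(V>140)
for a,q,m in blobs(w,20):
    b=cv2.boxPoints(rect(m));p=ray(c,b,.06);print("plate",a,q,p.round(4).tolist(),p.mean(0),np.linalg.norm(p-np.roll(p,1,0),axis=1).round(4))
b=box(395,195,432,235)&(H>100)&(H<125)&(S>100)
for a,q,m in blobs(b,3):print("blue",a,q,ray(c,q,.1),ray(c,q,.115))
g=np.hstack([cv2.resize(im[135:225,280:380],(400,360),interpolation=2),cv2.resize(im[190:240,385:441],(400,360),interpolation=2)])
cv2.imwrite("pics/crop.png",g)
E
```

```text
cam [ 0.41282291 -0.03295952  1.15760571]
orange 642 [312.1 165.2] [[0.6073, 0.0633, 0.077], [0.6462, -0.0275, 0.077], [0.5873, -0.0521, 0.077], [0.5487, 0.0384, 0.077]] [0.0636 0.0988 0.0638 0.0983]
red 9 [315.7 163.9] [[ 0.6026 -0.0081  0.077 ]] [[ 0.605  -0.0078  0.063 ]]
plate 422 [413.5 214.5] [[0.4845, -0.2521, 0.06], [0.4993, -0.3168, 0.06], [0.4332, -0.3304, 0.06], [0.4185, -0.2659, 0.06]] [ 0.45885161 -0.29130798  0.06      ] [0.0674 0.0665 0.0674 0.0661]
blue 31 [413.9 214.7] [[ 0.45675402 -0.28327013  0.1       ]] [[ 0.45613095 -0.27971998  0.115     ]]
```

View pics/crop.png

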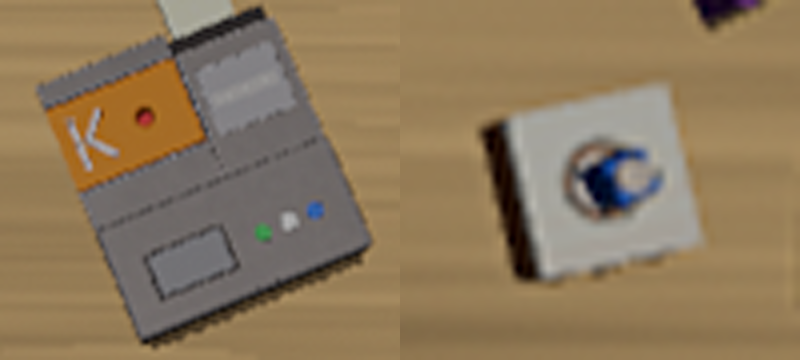

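The orange slide measures 64 x 99 mm and the stand plate about 66 x 67 mm, both as they should be. Printer yaw is about 23.2° and stand yaw about 11.8°. I'm swinging over the counter to the stand to look from close by.

Call:
carry_out(steps="-0.024 -0.389 0.451 74;-0.024 -0.389 0.451 74;-0.024 -0.389 0.451 74;-0.024 -0.389 0.451 74;-0.024 -0.389 0.451 74;-0.024 -0.389 0.451 74;-0.024 -0.389 0.451 74;-0.024 -0.389 0.451 74;-0.024 -0.389 0.451 74;-0.024 -0.389 0.451 74;-0.024 -0.389 0.451 74;-0.024 -0.389 0.451 74")

```text
time_s: 1.3
eef_pos: [0.4999, 0.0976, 0.2804]
eef_rot: [[0.0, 1.0, -0.006], [-0.0, -0.006, -1.0], [-1.0, 0.0, 0.0]]
wrist_force: [0.7, 1.3, 0.5]
opening: 1.002
```

Call:
carry_out(steps="0.02 -0.039 0.391 78;0.02 -0.039 0.391 78;0.02 -0.039 0.391 78;0.02 -0.039 0.391 78;0.02 -0.039 0.391 78;0.02 -0.039 0.391 78;0.02 -0.039 0.391 78;0.02 -0.039 0.391 78;0.02 -0.039 0.391 78;0.02 -0.039 0.391 78;0.02 -0.039 0.391 78;0.02 -0.039 0.391 78")

```text
time_s: 2.5
eef_pos: [0.4584, -0.2899, 0.2603]
eef_rot: [[0.0, 0.208, -0.978], [0.001, -0.978, -0.208], [-1.0, -0.0, -0.0]]
wrist_force: [0.3, -0.2, 0.2]
opening: 0.999
```

```bash
python3 - <<'E'
from h import *
o=monitor.get_obs();im=optics.get_image("wrist");c=cam("wrist",o)
print(o["eef_pos"],np.degrees(np.arctan2(o["eef_rot"][1][1],o["eef_rot"][0][1])),np.round(o["qpos"],1))
cv2.imwrite("pics/w1.png",im)
H,S,V=cv2.split(cv2.cvtColor(im,cv2.COLOR_BGR2HSV))
for a,q,m in blobs((H>100)&(H<125)&(S>100),40):print("blue",a,q,ray(c,q,.111).round(4))
print("expect top",proj(c,[[.459,-.291,.115],[.459,-.291,.06]]))
E
```

```text
[ 0.45839147 -0.28991403  0.26027192] -78.01049197393256 [ -6.8  29.   46.8 105.6 -25.2  56.3 -27.3]
blue 230 [132.3  49. ] [[ 0.5343 -0.1386  0.111 ]]
blue 111 [324.1 186.4] [[ 0.4649 -0.2905  0.111 ]]
expect top [[323.20226179 195.04419535]
 [322.8684684  177.43495097]]
```

View pics/w1.png

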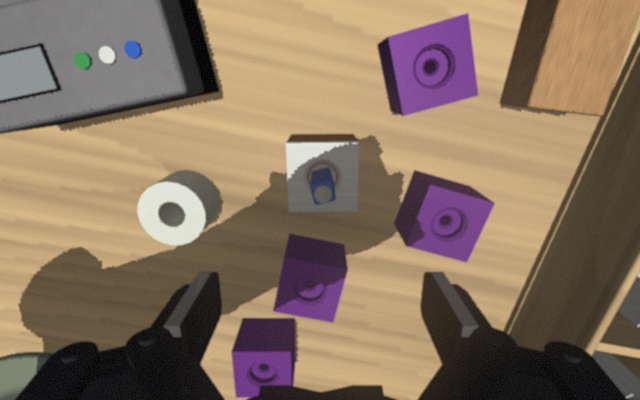

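The wrist view shows the stand at (322,175) and the pin top at (322,195), with the look-alikes clear. The grip may be turned a little against the stand, so I'm zooming in.

```bash
python3 - <<'E'
from h import *
o=monitor.get_obs();c=cam("wrist",o)
im=cv2.imread("pics/w1.png")
cr=cv2.resize(im[130:220,280:370],(560,560),interpolation=cv2.INTER_CUBIC)
cv2.imwrite("pics/w1c.png",cr)
H,S,V=cv2.split(cv2.cvtColor(im,cv2.COLOR_BGR2HSV))
w=(S<60)&(V>90)
w[:130]=0;w[220:]=0;w[:,:280]=0;w[:,370:]=0
for a,q,m in blobs(w,100):
    p=ray(c,cv2.boxPoints(rect(m)),.06);print(a,q,p.round(4).tolist(),p.mean(0).round(4))
E
```

```text
4245 [322.1 174.9] [[0.418, -0.2626, 0.06], [0.485, -0.2507, 0.06], [0.4988, -0.3158, 0.06], [0.4328, -0.3323, 0.06]] [ 0.4586 -0.2904  0.06  ]
```

View pics/w1c.png

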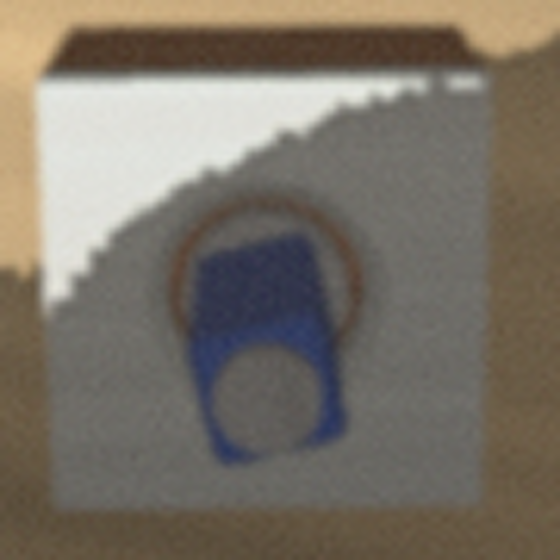

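```bash
python3 - <<'E'
from h import *
o=monitor.get_obs();c=cam("wrist",o)
q=np.array([[190,335],[222,463],[345,435],[325,310]])/6.2222-.4+[280,130]
p=ray(c,q,.111);e=np.roll(p,-1,0)-p
print(p.round(4).tolist(),p.mean(0),np.linalg.norm(e,axis=1),np.degrees(np.arctan2(e[:,1],e[:,0])))
k=ray(c,np.array([268,398])/6.2222-.4+[280,130],.115);print("knob",k)
s=ray(c,np.array([266,290])/6.2222-.4+[280,130],.06);print("socket",s)
E
```

```text
[[0.465, -0.2793, 0.111], [0.4491, -0.2868, 0.111], [0.4561, -0.3014, 0.111], [0.4717, -0.2953, 0.111]] [ 0.46047681 -0.2907016   0.111     ] [0.01752266 0.0162386  0.01675918 0.01732348] [-154.96923227  -64.49695468   21.36094027  112.83414551]
knob [[ 0.46009743 -0.29044075  0.115     ]]
socket [[ 0.46006461 -0.29038376  0.06      ]]
```

Call:
carry_out(steps="0.03 0.001 -0.001 -6;0.06 0.001 -0.001 -12;0.09 0.001 -0.001 -12;0.11 0.001 -0.001 -12;0.125 0.001 -0.001 -12;0.14 0.001 -0.001 -12;0.15 0.001 -0.001 -12;0.158 0.001 -0.001 -12;0.165 0.001 -0.001 -12;0.165 0.001 -0.001 -12", fingers=0.6)

```text
time_s: 3.55
eef_pos: [0.459, -0.2917, 0.0948]
eef_rot: [[-0.001, 0.402, -0.916], [0.0, -0.916, -0.402], [-1.0, -0.0, 0.0]]
wrist_force: [-0.1, 0.3, 0.6]
opening: 0.601
```

```bash
python3 - <<'E'
from h import *
o=monitor.get_obs();im=optics.get_image("wrist");c=cam("wrist",o)
print(o["eef_pos"],np.degrees(np.arctan2(o["eef_rot"][1][1],o["eef_rot"][0][1])),o["wrist_force"])
cv2.imwrite("pics/w2.png",im[100:400,120:520])
E
```

```text
[ 0.45901161 -0.29168246  0.09479092] -66.31346920766563 [-0.08079085  0.25590208  0.56730082]
```

View pics/w2.png

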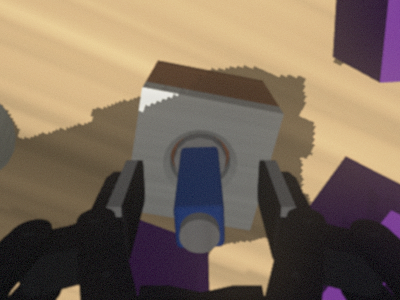

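The grip sits square and central between the pads, so I'm closing.

Call:
carry_out(steps="0 0 0 0;0 0 0 0;0 0 0 0;0 0 0 0;0 0 0 0;0 0 0 0;0 0 0 0;0 0 0 0", fingers=0, squeeze=90)

```text
time_s: 4.4
eef_pos: [0.4594, -0.2919, 0.0958]
eef_rot: [[0.001, 0.402, -0.916], [-0.0, -0.916, -0.402], [-1.0, 0.001, -0.001]]
wrist_force: [-0.6, 0.0, 5.5]
opening: 0.198
```

Call:
carry_out(steps="-0.005 0 0 0;-0.015 0 0 0;-0.03 0 0 0;-0.05 0 0 0;-0.08 0 0 0;-0.11 0 0 0;-0.13 0 0 0;-0.145 0 0 0;-0.15 0 0 0;-0.15 0 0 0")

```text
time_s: 5.4
eef_pos: [0.4593, -0.2918, 0.2462]
eef_rot: [[0.001, 0.402, -0.916], [-0.0, -0.916, -0.402], [-1.0, 0.001, -0.001]]
wrist_force: [-0.7, -0.1, -1.2]
opening: 0.196
```

```bash
python3 - <<'E'
from h import *
o=monitor.get_obs();im=optics.get_image("wrist");c=cam("wrist",o)
print(o["eef_pos"],o["wrist_force"],o["opening"])
E=np.array(o["eef_rot"]);P=np.array(o["eef_pos"])
L=np.array([[-.0192,0,0],[.046,0,0],[.0858,0,0]])
print(proj(c,P+L@E.T))
cv2.imwrite("pics/w3.png",cv2.resize(im[170:400,240:400],(560,805)[::1],interpolation=cv2.INTER_CUBIC)[:600])
E
```

```text
[ 0.45930285 -0.29177121  0.24621324] [-0.68544144 -0.14059423 -1.20630812] 0.19613257723171837
[[322.4987169  340.74383432]
 [321.95933101 253.37168709]
 [321.77969964 224.27419053]]
```

View pics/w3.png

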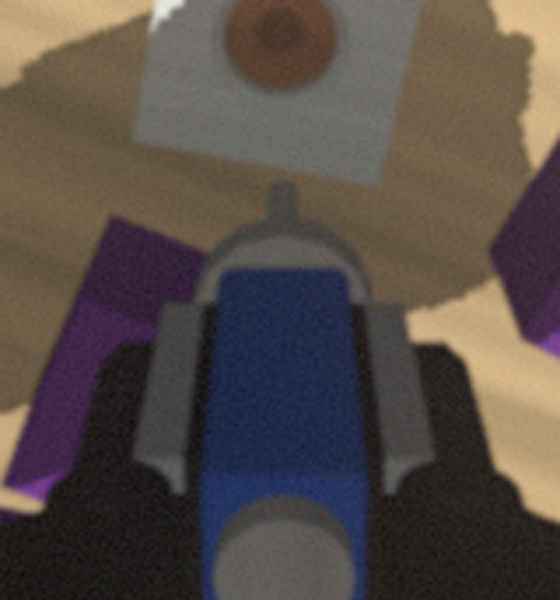

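The pin is held straight, with its tip visible at about (321,222). I'm going to a point above the recess; the jaw axis already lies along the push line.

Call:
carry_out(steps="0 -0.015 -0.018 0;0 -0.04 -0.05 0;0 -0.07 -0.085 0;0 -0.1 -0.122 0;0 -0.13 -0.159 0;0 -0.16 -0.195 0;0 -0.185 -0.226 0;0.01 -0.198 -0.242 0;0.025 -0.202 -0.247 0;0.035 -0.202 -0.247 0;0.04 -0.202 -0.247 0;0.04 -0.202 -0.247 0")

```text
time_s: 6.65
eef_pos: [0.6034, -0.0093, 0.2046]
eef_rot: [[-0.001, 0.4, -0.917], [-0.001, -0.917, -0.4], [-1.0, -0.0, 0.001]]
wrist_force: [-0.0, 0.2, -0.9]
opening: 0.204
```

```bash
python3 - <<'E'
from h import *
o=monitor.get_obs();im=optics.get_image("wrist");c=cam("wrist",o)
print(o["eef_pos"],np.array(o["eef_rot"]).round(3).tolist(),o["wrist_force"])
cv2.imwrite("pics/w4full.png",im)
H,S,V=cv2.split(cv2.cvtColor(im,cv2.COLOR_BGR2HSV))
for a,q,m in blobs(((H<5)|(H>172))&(S>150)&(V>60),15):print("red",a,q,ray(c,q,.077).round(4),ray(c,q,.063).round(4))
cv2.imwrite("pics/w4.png",cv2.resize(im[100:250,220:420],(800,600),interpolation=cv2.INTER_CUBIC))
E
```

```text
[ 0.60341733 -0.0092755   0.20462601] [[-0.001, 0.4, -0.917], [-0.001, -0.917, -0.4], [-1.0, -0.0, 0.001]] [-0.0391436   0.17049787 -0.90881241]
red 299 [391.8   4.5] [[0.7389 0.0028 0.077 ]] [[0.7423 0.0015 0.063 ]]
red 65 [320.5 197.1] [[ 0.607  -0.0068  0.077 ]] [[ 0.6029 -0.0086  0.063 ]]
```

View pics/w4.png

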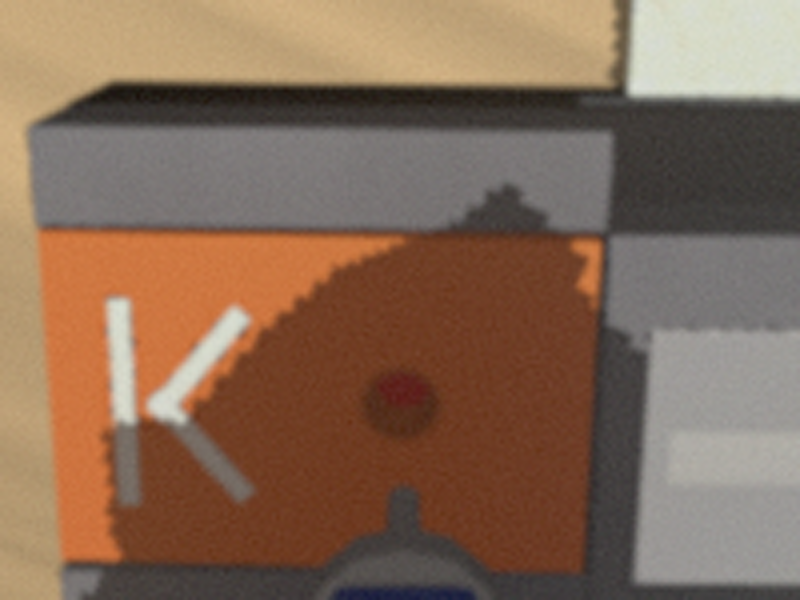

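```bash
python3 - <<'E'
from h import *
o=monitor.get_obs();c=cam("wrist",o);E=np.array(o["eef_rot"]);P=np.array(o["eef_pos"])
m=ray(c,[[319.9,200.4],[311,200.4],[329.3,200.4],[319.9,192],[319.9,209]],.077);t=ray(c,[[320.6,221.4]],P[2]-.0858)
print(m.round(4).tolist(),"tool",((m-P)@E).round(4).tolist(),"tip edge tool",((t-P)@E).round(4))
E
```

```text
[[0.6048, -0.0073, 0.077], [0.6021, -0.0013, 0.077], [0.6075, -0.0136, 0.077], [0.6107, -0.0047, 0.077], [0.5986, -0.01, 0.077]] tool [[0.1283, -0.0013, -0.0017], [0.1283, -0.0078, -0.0017], [0.1283, 0.0056, -0.0017], [0.1283, -0.0013, -0.0081], [0.1283, -0.0013, 0.005]] tip edge tool [[ 0.0858 -0.0007 -0.0019]]
```

The mouth is at tool (y -1.3, z -1.7) mm and the tip at about (-0.7, +0.6) mm. I'll correct for that and come down to just above the mouth to check.

Call:
carry_out(steps="0.006 -0.0007 -0.002 0;0.014 -0.0007 -0.002 0;0.021 -0.0007 -0.002 0;0.027 -0.0007 -0.002 0;0.032 -0.0007 -0.002 0;0.036 -0.0007 -0.002 0;0.036 -0.0007 -0.002 0;0.036 -0.0007 -0.002 0")

```text
time_s: 7.5
eef_pos: [0.6058, -0.0062, 0.1694]
eef_rot: [[0.0, 0.402, -0.916], [-0.0, -0.916, -0.402], [-1.0, 0.0, -0.0]]
wrist_force: [-0.4, -0.1, -0.5]
opening: 0.198
```

```bash
python3 - <<'E'
from h import *
o=monitor.get_obs();im=optics.get_image("wrist");c=cam("wrist",o)
print(o["eef_pos"],o["wrist_force"])
cv2.imwrite("pics/w5.png",cv2.resize(im[170:260,260:380],(800,600),interpolation=cv2.INTER_CUBIC))
E
```

```text
[ 0.60582421 -0.0062172   0.1693772 ] [-0.3818252  -0.06135721 -0.463686  ]
```

View pics/w5.png

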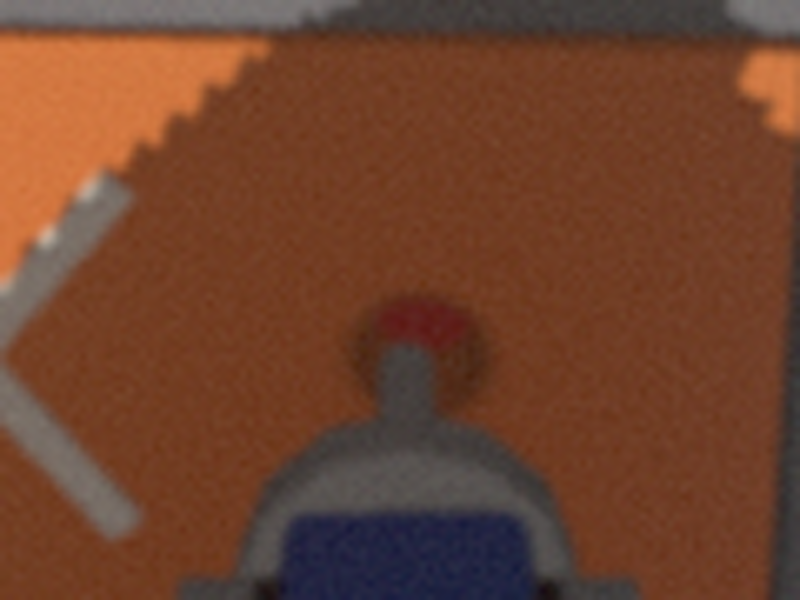

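```bash
python3 - <<'E'
from h import *
o=monitor.get_obs();c=cam("wrist",o);E=np.array(o["eef_rot"]);P=np.array(o["eef_pos"])
m=ray(c,[[322.9,223.0],[322.9,170+293/6.667-.4],[260+355/6.667,223],[260+490/6.667,223]],.077);t=ray(c,[[320.6,221.0]],P[2]-.0858)
print(m.round(4).tolist(),"tool",((m-P)@E).round(4).tolist(),"tip edge tool",((t-P)@E).round(4))
E
```

```text
[[0.6045, -0.0076, 0.077], [0.6104, -0.005, 0.077], [0.602, -0.0019, 0.077], [0.6072, -0.0139, 0.077]] tool [[0.0925, 0.0007, 0.0018], [0.0925, 0.0007, -0.0046], [0.0925, -0.0055, 0.0018], [0.0925, 0.0075, 0.0018]] tip edge tool [[ 0.0858 -0.0007 -0.0022]]
```

Call:
carry_out(steps="0 0.0014 0.0015 0;0 0.0014 0.0015 0;0.003 0.0014 0.0015 0;0.006 0.0014 0.0015 0;0.009 0.0014 0.0015 0;0.0105 0.0014 0.0015 0;0.0105 0.0014 0.0015 0;0.0105 0.0014 0.0015 0")

```text
time_s: 8.35
eef_pos: [0.605, -0.0081, 0.1588]
eef_rot: [[0.0, 0.402, -0.916], [-0.0, -0.916, -0.402], [-1.0, 0.0, -0.0]]
wrist_force: [0.1, -0.2, -1.7]
opening: 0.2
```

Call:
carry_out(steps="0.001 0 0 0;0.002 0 0 0;0.003 0 0 0;0.003 0 0 0")

```text
time_s: 8.75
eef_pos: [0.6049, -0.008, 0.1557]
eef_rot: [[-0.0, 0.402, -0.916], [-0.0, -0.916, -0.402], [-1.0, -0.0, 0.0]]
wrist_force: [-0.2, -0.9, -1.1]
opening: 0.202
```

Call:
carry_out(steps="0.001 0 0 0;0.002 0 0 0;0.003 0 0 0;0.003 0 0 0")

```text
time_s: 9.15
eef_pos: [0.6049, -0.0081, 0.1527]
eef_rot: [[-0.0, 0.402, -0.916], [-0.0, -0.916, -0.402], [-1.0, -0.0, 0.0]]
wrist_force: [-0.4, 0.1, -1.6]
opening: 0.199
```

Call:
carry_out(steps="0.001 0 0 0;0.002 0 0 0;0.0025 0 0 0;0.0025 0 0 0")

```text
time_s: 9.55
eef_pos: [0.6049, -0.0081, 0.1502]
eef_rot: [[-0.0, 0.402, -0.916], [-0.0, -0.916, -0.402], [-1.0, -0.0, 0.0]]
wrist_force: [0.7, -0.0, -1.1]
opening: 0.198
```

Still free; the tip is at about 64 mm, 12.5 mm down the recess. I'll keep probing one step at a time.

Call:
carry_out(steps="0.001 0 0 0;0.002 0 0 0;0.0025 0 0 0;0.0025 0 0 0")

```text
time_s: 9.95
eef_pos: [0.6049, -0.008, 0.1477]
eef_rot: [[-0.0, 0.402, -0.916], [-0.0, -0.916, -0.402], [-1.0, -0.0, 0.0]]
wrist_force: [-0.1, -0.2, -1.0]
opening: 0.201
```

Call:
carry_out(steps="0.001 0 0 0;0.002 0 0 0;0.0025 0 0 0;0.0025 0 0 0")

```text
time_s: 10.35
eef_pos: [0.6049, -0.0081, 0.1452]
eef_rot: [[-0.0, 0.402, -0.916], [-0.0, -0.916, -0.402], [-1.0, -0.0, 0.0]]
wrist_force: [-0.0, -1.0, -1.3]
opening: 0.2
```

Call:
carry_out(steps="0.001 0 0 0;0.002 0 0 0;0.0025 0 0 0;0.0025 0 0 0")

```text
time_s: 10.75
eef_pos: [0.6051, -0.0081, 0.1429]
eef_rot: [[0.0, 0.402, -0.916], [-0.0, -0.916, -0.402], [-1.0, 0.0, -0.0]]
wrist_force: [0.3, 0.2, 3.8]
opening: 0.195
```

Contact: about 5 N after bias, so the button is about 1.4 mm down. I'll press to about 3.7 mm.

Call:
carry_out(steps="0.0008 0 0 0;0.0016 0 0 0;0.0023 0 0 0;0.0023 0 0 0;0.0023 0 0 0")

```text
time_s: 11.25
eef_pos: [0.6052, -0.0081, 0.1407]
eef_rot: [[0.001, 0.402, -0.916], [-0.0, -0.916, -0.402], [-1.0, 0.0, -0.0]]
wrist_force: [0.3, -0.1, 7.7]
opening: 0.199
```

Call:
carry_out(steps="0 -0.001 0 0;0 -0.002 0 0;0 -0.003 0 0;0 -0.004 0 0;0 -0.005 0 0;0 -0.006 0 0;0 -0.007 0 0;0 -0.007 0 0")

```text
time_s: 12.05
eef_pos: [0.6025, -0.002, 0.1408]
eef_rot: [[0.001, 0.401, -0.916], [-0.001, -0.916, -0.401], [-1.0, 0.001, -0.001]]
wrist_force: [1.2, -2.9, 7.1]
opening: 0.198
```

Lateral reaction is 3.1 N, which is the slide's friction, so the slide is free and moving. I'll continue in steps and watch the vertical force.

Call:
carry_out(steps="0 -0.001 0 0;0 -0.002 0 0;0 -0.003 0 0;0 -0.004 0 0;0 -0.005 0 0;0 -0.006 0 0;0 -0.006 0 0")

```text
time_s: 12.75
eef_pos: [0.6001, 0.0035, 0.1408]
eef_rot: [[0.001, 0.401, -0.916], [-0.001, -0.916, -0.401], [-1.0, 0.001, -0.001]]
wrist_force: [0.6, -1.9, 5.5]
opening: 0.198
```

The vertical force is falling, so the slide is dipping. I'll press down a little before going on.

Call:
carry_out(steps="0.0005 0 0 0;0.001 0 0 0;0.001 0 0 0")

```text
time_s: 13.05
eef_pos: [0.6002, 0.0034, 0.1398]
eef_rot: [[0.001, 0.401, -0.916], [-0.001, -0.916, -0.401], [-1.0, 0.001, -0.001]]
wrist_force: [0.5, -1.9, 7.1]
opening: 0.201
```

Call:
carry_out(steps="0.0001 -0.001 0 0;0.0002 -0.002 0 0;0.0002 -0.003 0 0;0.0003 -0.004 0 0;0.0004 -0.005 0 0;0.0004 -0.006 0 0;0.0004 -0.006 0 0")

```text
time_s: 13.75
eef_pos: [0.5978, 0.009, 0.1395]
eef_rot: [[0.001, 0.401, -0.916], [-0.001, -0.916, -0.401], [-1.0, 0.001, -0.001]]
wrist_force: [1.4, -1.8, 7.8]
opening: 0.195
```

Call:
carry_out(steps="0 -0.001 0 0;0 -0.002 0 0;0.0001 -0.003 0 0;0.0001 -0.004 0 0;0.0002 -0.005 0 0;0.0002 -0.006 0 0;0.0002 -0.006 0 0")

```text
time_s: 14.45
eef_pos: [0.5954, 0.0144, 0.1393]
eef_rot: [[0.001, 0.401, -0.916], [-0.001, -0.916, -0.401], [-1.0, 0.001, -0.001]]
wrist_force: [1.1, -2.5, 7.1]
opening: 0.198
```

Call:
carry_out(steps="0 -0.001 0 0;0.0001 -0.002 0 0;0.0002 -0.003 0 0;0.0002 -0.004 0 0;0.0003 -0.005 0 0;0.0003 -0.006 0 0;0.0003 -0.006 0 0")

```text
time_s: 15.15
eef_pos: [0.593, 0.02, 0.139]
eef_rot: [[0.001, 0.401, -0.916], [-0.0, -0.916, -0.401], [-1.0, 0.001, -0.001]]
wrist_force: [1.7, -2.2, 6.9]
opening: 0.199
```

Call:
carry_out(steps="0.0001 -0.001 0 0;0.0002 -0.002 0 0;0.0003 -0.003 0 0;0.0003 -0.004 0 0;0.0004 -0.005 0 0;0.0004 -0.006 0 0;0.0004 -0.006 0 0")

```text
time_s: 15.85
eef_pos: [0.5907, 0.0255, 0.1386]
eef_rot: [[0.002, 0.401, -0.916], [-0.0, -0.916, -0.401], [-1.0, 0.001, -0.001]]
wrist_force: [1.7, -1.7, 7.6]
opening: 0.199
```

Call:
carry_out(steps="0 -0.001 0 0;0.0001 -0.002 0 0;0.0002 -0.003 0 0;0.0002 -0.004 0 0;0.0003 -0.005 0 0;0.0003 -0.006 0 0;0.0003 -0.006 0 0")

```text
time_s: 16.55
eef_pos: [0.5883, 0.031, 0.1383]
eef_rot: [[0.002, 0.401, -0.916], [-0.0, -0.916, -0.401], [-1.0, 0.001, -0.001]]
wrist_force: [2.3, -2.0, 7.5]
opening: 0.2
```

Call:
carry_out(steps="0 -0.001 0 0;0.0001 -0.002 -0.0001 0;0.0002 -0.003 -0.0001 0;0.0002 -0.004 -0.0002 0;0.0003 -0.005 -0.0002 0;0.0003 -0.006 -0.0002 0;0.0003 -0.006 -0.0002 0")

```text
time_s: 17.25
eef_pos: [0.586, 0.0365, 0.1381]
eef_rot: [[0.002, 0.401, -0.916], [-0.0, -0.916, -0.401], [-1.0, 0.001, -0.001]]
wrist_force: [0.9, -1.8, 9.2]
opening: 0.197
```

Call:
carry_out(steps="-0.0003 -0.001 0 0;-0.0003 -0.002 0 0;-0.0002 -0.003 0 0;-0.0002 -0.003 0 0")

```text
time_s: 17.65
eef_pos: [0.5848, 0.0392, 0.1382]
eef_rot: [[0.002, 0.401, -0.916], [-0.001, -0.916, -0.401], [-1.0, 0.001, -0.001]]
wrist_force: [1.1, -2.5, 7.8]
opening: 0.199
```

Now small steps until the end stop shows in the lateral force.

Call:
carry_out(steps="0 -0.0007 0 0;0 -0.0014 0 0;0 -0.002 0 0;0 -0.002 0 0")

```text
time_s: 18.05
eef_pos: [0.584, 0.0411, 0.1382]
eef_rot: [[0.001, 0.401, -0.916], [-0.0, -0.916, -0.401], [-1.0, 0.001, -0.001]]
wrist_force: [0.2, -3.1, 7.1]
opening: 0.195
```

Call:
carry_out(steps="0 -0.0007 0 0;0 -0.0014 0 0;0 -0.002 0 0;0 -0.002 0 0")

```text
time_s: 18.45
eef_pos: [0.5835, 0.0418, 0.1383]
eef_rot: [[0.002, 0.401, -0.916], [-0.002, -0.916, -0.401], [-1.0, 0.003, -0.001]]
wrist_force: [2.8, -7.4, 5.2]
opening: 0.197
```

The end stop is reached: lateral force rose to 7.9 N and pin travel is 54 mm including the 4 mm clearance. I'm easing off the wall and withdrawing straight up.

Call:
carry_out(steps="0 0.0015 0 0;0 0.003 0 0;0 0.004 0 0;-0.003 0.004 0 0;-0.006 0.004 0 0;-0.01 0.004 0 0;-0.015 0.004 0 0;-0.022 0.004 0 0;-0.03 0.004 0 0;-0.045 0.004 0 0;-0.065 0.004 0 0;-0.075 0.004 0 0")

```text
time_s: 19.65
eef_pos: [0.5848, 0.0395, 0.215]
eef_rot: [[0.002, 0.401, -0.916], [0.0, -0.916, -0.401], [-1.0, 0.001, -0.002]]
wrist_force: [0.5, -0.4, -0.5]
opening: 0.199
```

```bash
python3 - <<'E'
from h import *
o=monitor.get_obs();im=optics.get_image("wrist");c=cam("wrist",o)
print(o["eef_pos"],np.array(o["eef_rot"]).round(3).tolist(),o["wrist_force"],o["opening"])
cv2.imwrite("pics/w6.png",im)
t=optics.get_image("top");cv2.imwrite("pics/top2.png",t)
H,S,V=cv2.split(cv2.cvtColor(im,cv2.COLOR_BGR2HSV))
g=np.hstack([im[:,:],cv2.resize(t[130:230,280:320],(160,400))]);cv2.imwrite("pics/v6.png",g)
E
```

```text
[0.58478865 0.03948407 0.21503889] [[0.002, 0.401, -0.916], [0.0, -0.916, -0.401], [-1.0, 0.001, -0.002]] [ 0.47405529 -0.40431259 -0.45234958] 0.19861819625112256
```

View pics/v6.png

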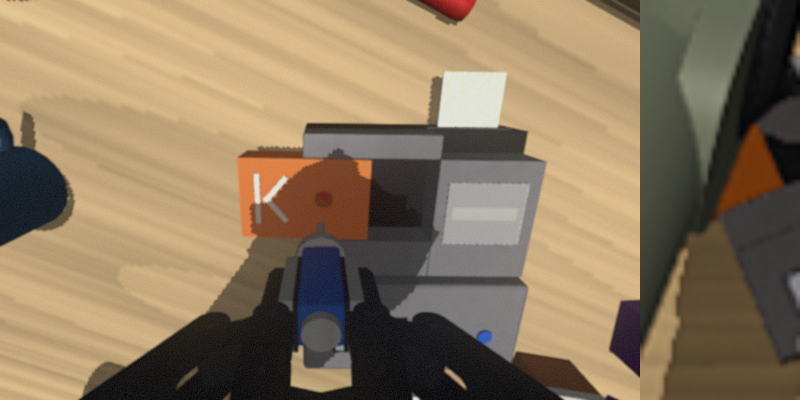

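The slide is out by about 51 mm: the gap is 68 px against 133 px for the slide's 100 mm. The pin is unmoved in the grip, with its tip at about (321,223). Returning above the stand.

Call:
carry_out(steps="-0.01 0.012 0.012 0;-0.02 0.038 0.037 0;-0.02 0.07 0.068 0;-0.02 0.103 0.101 0;-0.02 0.136 0.133 0;-0.02 0.169 0.165 0;-0.02 0.202 0.197 0;-0.02 0.229 0.224 0;-0.02 0.245 0.24 0;-0.02 0.2533 0.2478 0;-0.02 0.2533 0.2478 0;-0.02 0.2533 0.2478 0")

```text
time_s: 20.95
eef_pos: [0.4594, -0.2909, 0.2325]
eef_rot: [[-0.0, 0.402, -0.916], [0.001, -0.916, -0.402], [-1.0, -0.001, 0.0]]
wrist_force: [0.4, -0.7, -1.5]
opening: 0.199
```

```bash
python3 - <<'E'
from h import *
o=monitor.get_obs();im=optics.get_image("wrist");c=cam("wrist",o);E=np.array(o["eef_rot"]);P=np.array(o["eef_pos"])
print(P,E.round(3).tolist(),(np.array([.4594,-.2919,.2462])-P)@E)
E
```

```text
[ 0.45935916 -0.29087955  0.23254853] [[-0.0, 0.402, -0.916], [0.001, -0.916, -0.402], [-1.0, -0.001, 0.0]] [-0.01365216  0.0009406   0.00037348]
```

Call:
carry_out(steps="0.01 0.0005 0.0002 0;0.03 0.0005 0.0002 0;0.05 0.0005 0.0002 0;0.07 0.0005 0.0002 0;0.08 0.0005 0.0002 0;0.09 0.0005 0.0002 0;0.1 0.0005 0.0002 0;0.11 0.0005 0.0002 0;0.118 0.0005 0.0002 0;0.123 0.0005 0.0002 0;0.123 0.0005 0.0002 0;0.123 0.0005 0.0002 0")

```text
time_s: 22.2
eef_pos: [0.4591, -0.2925, 0.11]
eef_rot: [[0.0, 0.402, -0.916], [-0.0, -0.916, -0.402], [-1.0, 0.0, -0.0]]
wrist_force: [-0.2, 1.2, -1.4]
opening: 0.198
```

Call:
carry_out(steps="0.0015 0 0 0;0.003 0 0 0;0.0045 0 0 0;0.005 0 0 0;0.005 0 0 0")

```text
time_s: 22.7
eef_pos: [0.4591, -0.2924, 0.1048]
eef_rot: [[-0.0, 0.402, -0.916], [0.0, -0.916, -0.402], [-1.0, -0.0, 0.0]]
wrist_force: [0.3, -0.0, -1.0]
opening: 0.193
```

Call:
carry_out(steps="0.0015 -0.0004 0 0;0.003 -0.0004 0 0;0.0045 -0.0004 0 0;0.006 -0.0004 0 0;0.0075 -0.0004 0 0;0.0075 -0.0004 0 0")

```text
time_s: 23.3
eef_pos: [0.4588, -0.292, 0.0971]
eef_rot: [[-0.0, 0.402, -0.916], [0.0, -0.916, -0.402], [-1.0, -0.0, 0.0]]
wrist_force: [0.1, -0.2, -1.7]
opening: 0.195
```

Call:
carry_out(steps="0.0007 0 0 0;0.0014 0 0 0;0.0018 0 0 0;0.0018 0 0 0")

```text
time_s: 23.7
eef_pos: [0.459, -0.292, 0.0958]
eef_rot: [[0.0, 0.402, -0.916], [0.0, -0.916, -0.402], [-1.0, 0.0, -0.0]]
wrist_force: [-2.0, 1.3, 6.4]
opening: 0.198
```

The collar is home, on the floor at the same TCP height as at the start with 7 N contact. Releasing.

Call:
carry_out(steps="-0.0003 0 0 0;-0.0003 0 0 0;-0.0003 0 0 0;-0.0003 0 0 0;-0.0003 0 0 0;-0.0003 0 0 0;-0.0003 0 0 0", fingers=0.55)

```text
time_s: 24.4
eef_pos: [0.4589, -0.292, 0.0958]
eef_rot: [[-0.0, 0.402, -0.916], [-0.0, -0.916, -0.402], [-1.0, 0.0, 0.0]]
wrist_force: [0.2, -0.7, -0.5]
opening: 0.551
```

Call:
carry_out(steps="-0.005 0 0 0;-0.015 0 0 0;-0.03 0 0 0;-0.05 0 0 0;-0.08 0 0 0;-0.11 0 0 0;-0.14 0 0 0;-0.16 0 0 0;-0.165 0 0 0;-0.165 0 0 0")

```text
time_s: 25.4
eef_pos: [0.4591, -0.292, 0.2619]
eef_rot: [[0.002, 0.402, -0.916], [-0.0, -0.916, -0.402], [-1.0, 0.001, -0.001]]
wrist_force: [-1.0, -0.7, 0.1]
opening: 0.544
```

```bash
python3 - <<'E'
from h import *
o=monitor.get_obs();im=optics.get_image("wrist");c=cam("wrist",o)
t=optics.get_image("top");s=optics.get_image("scene")
print(o["time_s"],o["eef_pos"],o["wrist_force"],o["opening"])
g=np.hstack([cv2.resize(im[120:240,260:380],(400,400),interpolation=2),cv2.resize(s[180:340,180:380],(400,400),interpolation=2)]);cv2.imwrite("pics/v7.png",g)
d=cv2.absdiff(t,cv2.imread("pics/top.png")).max(2)>40
for a,q,m in blobs(cv2.morphologyEx(d.astype(np.uint8),cv2.MORPH_OPEN,np.ones((2,2))),10):print(a,q)
k=proj(c,[[.4595,-.2906,.115]]);print("knob expected",k)
E
```

```text
25.4 [ 0.45905673 -0.2919838   0.26189012] [-1.01589864 -0.70324673  0.12705302] 0.5441016728574967
379 [320.1 163.4]
25443 [403.6 287.9]
2204 [517.  211.7]
75 [302.8 170.6]
342 [289.4 179.1]
5457 [173.5 335.5]
242 [  8.6 331.9]
1178 [ 38.  350.6]
449 [336.1 358.4]
2964 [294.  378.8]
281 [215.9 395. ]
55 [348.  396.5]
knob expected [[320.04888032 194.10914758]]
```

View pics/v7.png

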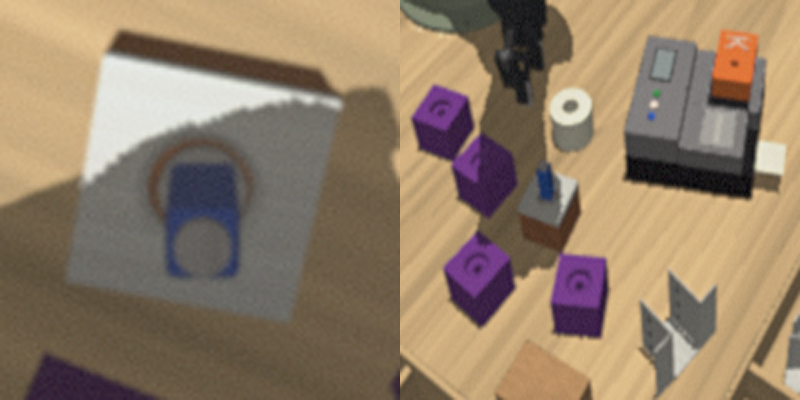

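The pin stands upright in its socket with the knob at (320.3,194.1) px, against (320.0,194.1) expected. The slide is out and the bystanders in view are in place, so I'm handing in.

```bash
python3 -c "
from rig import job,monitor
print(monitor.get_obs()['time_s']);print(job.sign_off())"
```

```text
25.55
the job is handed in; nothing more can be done
None
```

I took the pin from its stand, held the red button down while pushing the slide out to its end stop, put the pin back in its stand, and handed the job in at 25.6 s.

- **Pressing:** the button force stayed at about 6.6 to 10 N. Once, partway out, it dipped to about 6.6 N, just under the 7.2 N release force. I pressed a little deeper and the slide kept moving without catching. Once past 37 mm it reached about 10 N, slightly onto the button's hard stop, and I eased off.
- **Slide:** it pushed at about 2 to 3 N, and the end stop showed as a rise to 7.9 N. The last close picture puts it about 51 mm out (50 mm nominal).
- **Pin:** it went home at the same tool height as at the pick-up, with light contact on the socket floor. After release it stood upright, and its top was within 1 px of where it should be.
- **Checks that fell short:** the before-and-after comparison of the top view was mostly blocked by the arm and its shadow. For the other objects I relied on the last scene-camera crop, where those in view looked in place. The mug, strap coil, tape measure and screwdriver were not in that crop, though the arm passed well above everything on the way.

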